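# Put two serving boards away in a rack with floating slot blocks

### The arm

A 6-joint arm with a two-finger parallel gripper is mounted at the origin on a cart in front of the work surface, level with it; the furniture and walls round the work are solid. World frame = base frame: x ahead of the robot, y to its left, z up, the work surface at z = 0. Lengths are in m, angles in rad, forces in N, time in s.
With the tool pointing down it reaches from about 0.325 to 0.9 m from the base axis. Payload 6.1 kg.
Tool frame: the origin (TCP) lies where the fingers leave the gripper's body, on its centre line; the fingertips stand 73 mm ahead of it and the grasp point (between the pads) lies 54 mm ahead of it; z points along the fingers, y is the line along which they close (so a half turn about z gives the same grasp; the last joint's range is limited). The gripper opens to 85 mm and grips with 20 to 120 N. Pads are 22 mm wide; open, the fingers measure 114 mm over their backs; the gripper's body (76 mm by 85 mm) begins 54 mm behind the grasp point. The pads swing forward as they close: fully open they stand 13 mm farther back than shut.
Start: joints at [-1.466, 0.22, 1.526, -0, 1.395, -0.126], TCP at [0.143, -0.608, 0.304] pointing down, gripper open.
Joint ranges: [-2.98, 2.98], [-0.91, 2.08], [0.09, 2.57], [-1.24, 4.39], [0.2, 2.65], [-2.68, 2.68]. Speed limits (rad/s): [2.57, 2.57, 3.01, 3.14, 3.14, 3.14].

### API

Orientations are given as a unit quaternion [w, x, y, z].
In Python, from bench import r gives the robot as it stands.
- The arm moves only by the tool carry_out, never from a script. Its argument "motion" is a list of rows, each an object with "grip": the finger opening in m, from 0 to 0.0854; "slide": the shift along the tool's x, y, z in m, a list of three; "yaw": the turn about the tool's z in rad. In form: [{"grip": grip, "slide": [x, y, z], "yaw": yaw}, ...]. A call has 1 to 5 rows; each row shifts and turns the commanded pose from where the row before left it, along the tool's axes as they then stand; what a row does not reach is not made up. A row lasts 1/8 s, in which the tool goes at most 62.5 mm and 10.7 degrees, less where a joint would pass 70% of its speed; a pose out of reach is approached as far as the arm can. A call with a gripper value outside its range is refused whole. The fingers move at their own pace and stop on an object; "squeeze" is the grip in N (left out, the last holds). Time passes only in rows, so rows that do not move let the fingers close. It gives the time, the measured TCP pose, the force, the opening and the grip force at its end, in the units of the state.
- r.sense(): the state, without advancing time (a new reading comes with each control period).
- r.grab_frame(name): name is "side" or "top"; returns the picture (384x512x3 uint8, blue, green, red); there is no depth.
- r.camera_info(name): a dict with "mtx" (3x3 intrinsics, pixels), "rvec" (rotation vector, rad) and "tvec" (3), from world to camera coordinates, as OpenCV has them. Camera axes: x right, y down, z forward; pixel columns grow to the right and rows downward; lengths in m; the calibration is good to about 2 mm. A picture is of the moment at which its call begins. camera_info takes no time and is no camera call.
- r.job_done(): hands the job in; it is judged then, once.
The state is a dict: "clock": time; "qpos": joint angles; "qd": joint speeds; "tau": joint torques, N m; "eef_pos": TCP position; "eef_rot": TCP orientation; "ft_force": force on the tool from outside, world axes, zero at the start; "ft_torque": the same for the moment, N m; "opening": finger opening in m; "gripper_force": force on a finger pad.
Only numpy, scipy, OpenCV 4.12 (cv2) and the standard library are available. Lean on these libraries where they do the work, as an engineer would, in place of code of your own. Each camera call takes 0.05 s, during which the arm holds its last target. There are 200 camera calls.

### The job

Take the two small serving boards out of their drying feet and put them away in the slotted wooden rack, each in the free slot cut for its own thickness, upright, centred along the slot and pushed fully home against the light spring in it, and let go. Both free slots are in blocks that float sideways in the frame, so feel gently for each slot and never force a board against the rack; leave the other things standing where they are.

Things in the scene. Friction and masses are not known exactly. Their poses are not given: they have to be found in the camera images.
- rack: fixed wooden rack frame, 124 (x) by 228 mm (y); origin at the centre of its underside, z up, y along the row of three slots (each along x, 50 mm apart, narrowing from +y to -y: 20, 16, 12 mm wide). The outer slots are in separate blocks, 90 (x) by 70 mm (y), flat tops 50 mm up, each up to 12 mm off its nominal place along y (not measured), sliding stiffly (about 10 N), on rubber giving 1 mm per 6 N.
- slot_middle (a point): top of the fixed middle, 16 mm slot, 50 mm up: already taken by a 14 mm board of the same kind that stays there, its top 108 mm above the worktop. The outer blocks shift beside it, each on its own.
- slot_thick (a point): nominal mouth centre of the 20 mm slot (+y end) for the 18 mm board, 50 mm up at its block's flat top; x along the slot. The true slot is up to 12 mm either side along the rack's y. Mouth edges rounded 2 mm; flat of 30 mm outside it. Floor 32 mm below. A sprung steel bar bulges 4 mm from the outer wall, 14 mm over the floor: pressing past it takes some 2 to 8 N, own weight is not enough.
- slot_thin (a point): nominal mouth centre of the 12 mm slot (-y end) for the 10 mm board, 50 mm up at its block's flat top; x along the slot. The true slot is up to 12 mm either side along the rack's y. Mouth edges rounded 2 mm; flat of 34 mm outside it. Floor 32 mm below. A sprung steel bar bulges 4 mm from the outer wall, 14 mm over the floor: pressing past it takes some 2 to 8 N, own weight is not enough.
- thick_centre (a point): centre of the thicker small wooden serving board, on edge in a drying foot: 110 mm wide (its x), 18 mm thick (its y), 90 mm tall (its z, up), about 0.18 kg; lower edge 45 mm below this point, upper edge 45 mm above. Dark hanging-hole disc in one upper corner. Grip across the thickness from above at the middle of the upper edge.
- thin_centre (a point): centre of the thinner small wooden serving board, on edge in a drying foot: 110 mm wide (its x), 10 mm thick (its y), 90 mm tall (its z, up), about 0.11 kg; lower edge 45 mm below this point, upper edge 45 mm above. Dark hanging-hole disc in one upper corner. Grip across the thickness from above at the middle of the upper edge.
- board_thick: the same thicker board; origin at the centre of its lower edge
- board_thin: the same thinner board; origin at the centre of its lower edge
- foot_thick: fixed wooden drying foot of the 18 mm board, 100 mm long (its x), with a groove 21 mm wide along x, floor 8 mm up, walls to 32 mm; origin under its centre, z up. The board stands loosely in it and lifts straight out. Either foot can be the left one. Wall cupboards hang behind it from x = 0.55 m on, 0.43 m up: carry low and keep in front of them.
- foot_thin: fixed wooden drying foot of the 10 mm board, 100 mm long (its x), with a groove 13 mm wide along x, floor 8 mm up, walls to 32 mm; origin under its centre, z up. The board stands loosely in it and lifts straight out. Either foot can be the left one. Wall cupboards hang behind it from x = 0.55 m on, 0.43 m up: carry low and keep in front of them.
- salt_mill: bystander: glass shaker with grey cap, pale filling, 44 mm across, 90 mm tall; origin under its centre
- pepper_mill: bystander: glass shaker with grey cap, darker filling, 44 mm across, 90 mm tall; origin under its centre
- mug: bystander: spotted china mug, 92 mm across (127 with handle), 93 mm tall; origin at its underside
- jar_rice: bystander: small jar with yellow lid, 64 mm across, 82 mm tall; origin under its centre
- milk_jug: bystander: white china jug, 67 by 101 mm, 87 mm tall; origin at its underside
Not all that is in view belongs to the job. Leave any purple look-alike of the board_thick alone.

How it is judged:
By the outcome, as a careful person would: the job done as asked, in the order asked, and still so for the second after the job is handed in, with the robot touching nothing.
It also fails if it takes over 72 s, if anything falls off the work surface, if the arm or the gripper's body presses on something with over 40 N, if the wrist force passes 120 N, or if a joint passes its speed limit or range.

## Working session

There is one attempt and no reset: what is moved stays moved. The work goes in short steps, Python scripts to look and compute and a tool call to move; the robot and the scene stay as the last step left them, time stands still between calls to the robot, and variables do not carry over. Pictures are saved under pics/ and viewed, at most 10 in all, crops included, and the job is handed in when it is done.

Besides the shell and the picture viewer there is one more tool, called after ">>>" as a command line: name --argument value ..., lists and objects as JSON in quotes. carry_out: Moves the arm, as the interface text tells. Its arguments: {"type":"object","properties":{"motion":{"type":"array","items":{"type":"object","properties":{"grip":{"type":"number"},"slide":{"type":"array","items":{"type":"number"}},"yaw":{"type":"number"}}}},"squeeze":{"type":"number"}},"required":["motion"]}

```bash
mkdir -p pics
cat > h.py <<'E'
import numpy as np, cv2
from bench import r
def cam(n):
    c=r.camera_info(n); R=cv2.Rodrigues(np.array(c['rvec'],float))[0]; return np.array(c['mtx'],float),R,np.array(c['tvec'],float).ravel()
def ray(n,u,v):
    K,R,t=cam(n); d=R.T@np.linalg.solve(K,[u,v,1.]); return -R.T@t,d
def atz(n,u,v,z):
    o,d=ray(n,u,v); return o+d*(z-o[2])/d[2]
def proj(n,P):
    c=r.camera_info(n); return cv2.projectPoints(np.array(P,float).reshape(-1,1,3),np.array(c['rvec'],float),np.array(c['tvec'],float),np.array(c['mtx'],float),None)[0].reshape(-1,2)
E
python3 - <<'E'
from h import *
for n in('side','top'):
    cv2.imwrite(f'pics/{n}0.png',cv2.resize(r.grab_frame(n),(800,600),interpolation=cv2.INTER_CUBIC))
    print(n,-cam(n)[1].T@cam(n)[2],cam(n)[1][2],cam(n)[0][0,0])
print(r.sense())
E
```

```text
side [0.28729861 0.59144209 0.92619586] [ 0.2159865  -0.6120447  -0.76075694] 350.99364410187815
top [-0.37280559 -0.31656204  1.53969263] [ 0.50773892  0.12771801 -0.85199137] 477.5216624596472
{'clock': 0.1, 'qpos': array([-1.46607887e+00,  2.21154843e-01,  1.52749491e+00,  1.92648253e-05,
        1.39472061e+00, -1.26091202e-01]), 'qd': array([ 0.00114279, -0.00086721, -0.00155737, -0.00144808,  0.00127358,
       -0.00140286]), 'tau': array([ 1.17043401e-03, -4.98243499e+01, -3.90546298e+01, -6.73279305e-05,
        5.75011654e-03, -1.18139290e-06]), 'eef_pos': array([ 0.1429401 , -0.60800215,  0.30290478]), 'eef_rot': array([-8.88702760e-04,  9.93348111e-01,  1.15146606e-01,  1.89803372e-05]), 'ft_force': array([ 0.34307526, -0.90837185,  0.4528588 ]), 'ft_torque': array([ 0.00332492, -0.01922329, -0.00039483]), 'gripper_force': 0.0, 'opening': 0.08548138609023005}
```

View pics/top0.png

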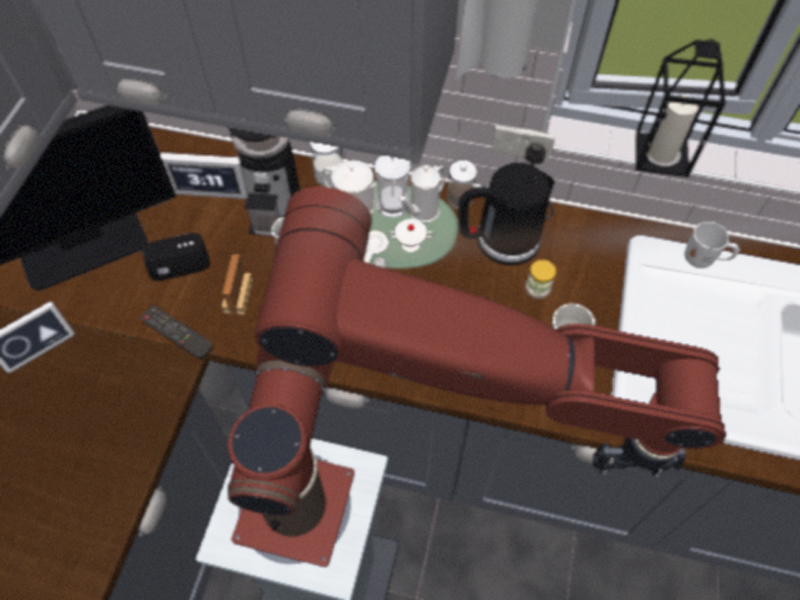

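View pics/side0.png

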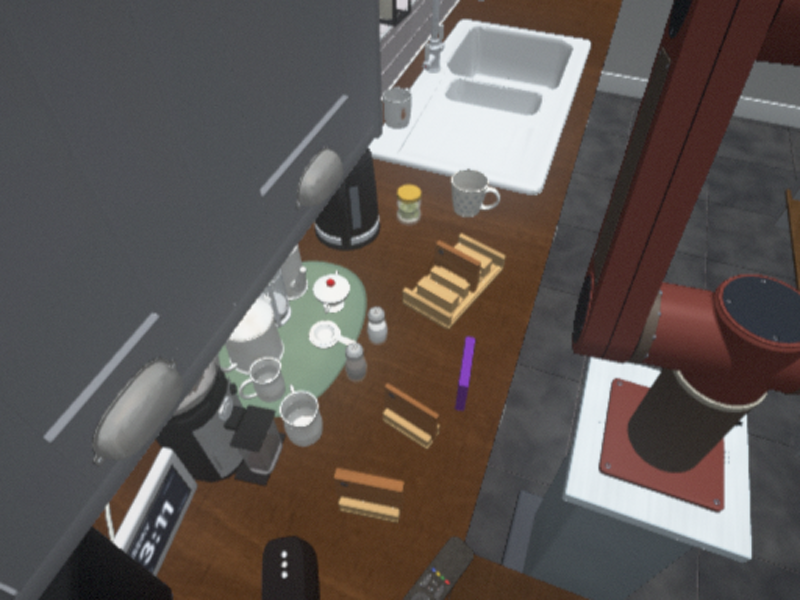

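The side view shows the rack near (455,280), with the middle slot taken and a purple look-alike lying at (466,372). The two feet hold boards at (410,400) and (368,480). The top view is mostly hidden by the arm, with the feet near (232,275). Next I'll enlarge the side view.

Run:
```python
from h import *
im=r.grab_frame('side'); cv2.imwrite('pics/side_raw.png',im)
# native crop: boards x 205-295,y 235-340 ; rack x 250-330, y 145-215
a=cv2.resize(im[238:338,205:290],None,fx=6,fy=6,interpolation=cv2.INTER_CUBIC)
b=cv2.resize(im[145:215,250:330],None,fx=8,fy=8,interpolation=cv2.INTER_CUBIC)
cv2.imwrite('pics/a.png',a); cv2.imwrite('pics/b.png',b)
```

```text
(no output)
```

View pics/a.png

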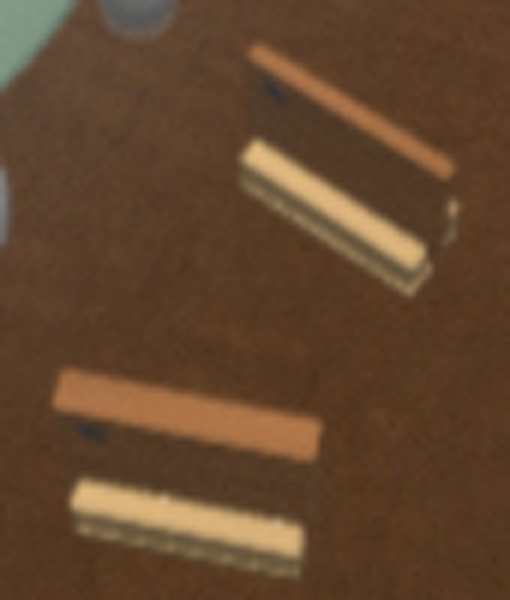

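View pics/b.png

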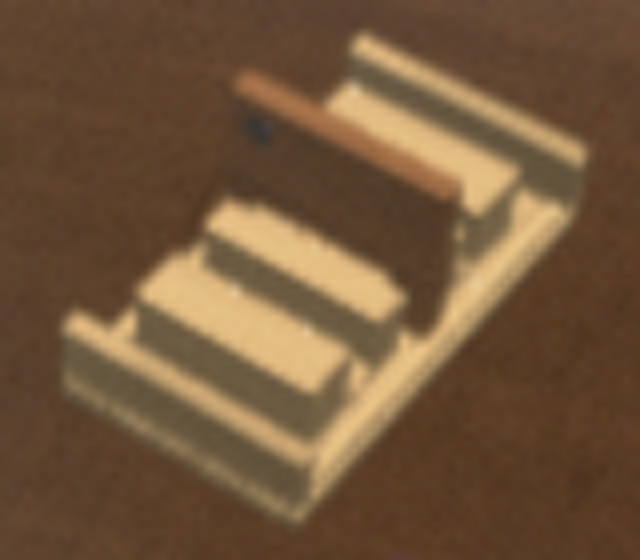

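The crop shows the thin board's top edge running (253,48)→(451,171) and the thick board's top face at (62,370),(322,420),(317,461),(53,408). The rack's near block is split by a slot, and the far slot is hidden behind the middle board. Now I'll turn these into positions.

Run:
```python
from h import *
def pts(L,f,ox,oy,z): return np.array([atz('side',(u+.5)/f-.5+ox,(v+.5)/f-.5+oy,z) for u,v in L])
def rep(n,P,z=None): print(n,np.round(P[:,:2]*1000,1).tolist())
A=(6,205,238);B=(8,250,145)
t=pts([(248,54),(259,42),(457,165),(447,180)],*A,.098);rep('thin',t)
T=pts([(62,370),(322,420),(317,461),(53,408)],*A,.098);rep('thick',T)
for P in(t,T):
    c=P.mean(0);e=(P[1]+P[2]-P[0]-P[3])/2 if P is t else (P[1]+P[2]-P[0]-P[3])/2
    print('centre',c[:2],'len',np.linalg.norm(e),'ang',np.degrees(np.arctan2(e[1],e[0])))
m=pts([(235,85),(250,70),(460,180),(450,200)],*B,.108);rep('middle',m)
rep('near outer flat',pts([(137,292),(180,252),(352,345),(320,392)],*B,.05))
rep('near inner flat',pts([(205,232),(235,200),(408,297),(385,325)],*B,.05))
rep('far flat',pts([(355,85),(520,170),(480,215)],*B,.05))
rep('base corner near', pts([(297,520),(65,388)],*B,0))
for z in (.05,.06,.07): rep('end walls',pts([(65,320),(312,465),(355,42),(585,155)],*B,z))
```

```text
thin [[492.8, 126.8], [490.4, 119.1], [386.0, 146.5], [387.8, 155.0]]
thick [[507.8, 292.5], [401.0, 274.6], [396.9, 291.0], [504.3, 308.3]]
centre [0.43926179 0.13687007] len 0.008337768355765628 ang -104.27975529325292
centre [0.45250848 0.2916121 ] len 0.10854903646126683 ang -170.66519401123446
middle [[519.8, -237.1], [516.8, -248.0], [416.4, -217.2], [417.2, -204.8]]
near outer flat [[535.0, -161.8], [525.6, -190.0], [441.8, -166.0], [446.6, -136.9]]
near inner flat [[519.5, -204.9], [513.5, -227.7], [427.6, -200.1], [432.1, -181.5]]
far flat [[485.8, -315.3], [402.6, -290.0], [411.8, -257.2]]
base corner near [[443.8, -108.5], [559.2, -141.1]]
end walls [[557.7, -136.3], [438.2, -99.3], [494.1, -342.5], [378.2, -309.3]]
end walls [[554.6, -128.0], [436.4, -91.4], [491.7, -331.8], [377.1, -299.0]]
end walls [[551.5, -119.7], [434.7, -83.5], [489.4, -321.1], [376.1, -288.8]]
```

Measured values:

| Item | Centre (mm) | Angle | Check |
|---|---|---|---|
| Thick board | (452.5, 291.6) | 9.3° | 17 mm thick, 108.5 mm long |
| Thin board | (439.3, 136.9) | -14.9° | 108 mm long |
| Rack, from middle board | (467.5, -226.8) | about -16.5° | near block's outer flat is 30 mm, so it is the thick slot |

There are three candidates for the thick board. The purple thing at (466,372) is the look-alike. The brown one at (410,400) is about 8 mm thick, so it is the thin board. The brown one at (368,480) is about 17 mm thick, so it is the thick board. The enlarged crop confirms this. I'll start moving.

>>> carry_out --motion '[{"slide": [0.045, -0.042, 0]}, {"slide": [0.045, -0.042, 0]}, {"slide": [0.045, -0.042, 0]}, {"slide": [0.045, -0.042, 0]}, {"slide": [0.045, -0.042, 0]}]'

```text
validation failed for argument at $.mo...
```

>>> carry_out --motion '[{"grip": 0.085, "slide": [0.045, -0.042, 0.0], "yaw": 0.0}, {"grip": 0.085, "slide": [0.045, -0.042, 0.0], "yaw": 0.0}, {"grip": 0.085, "slide": [0.045, -0.042, 0.0], "yaw": 0.0}, {"grip": 0.085, "slide": [0.045, -0.042, 0.0], "yaw": 0.0}, {"grip": 0.085, "slide": [0.045, -0.042, 0.0], "yaw": 0.0}]'

```text
clock: 0.78
eef_pos: [0.3146, -0.3507, 0.3038]
eef_rot: [0.0, 0.993, 0.115, 0.0]
ft_force: [1.1, 0.0, -0.4]
opening: 0.0849
gripper_force: 0.0
```

>>> carry_out --motion '[{"grip": 0.085, "slide": [0.0253, -0.0541, 0.0], "yaw": 0.0}, {"grip": 0.085, "slide": [0.0253, -0.0541, 0.0], "yaw": 0.0}, {"grip": 0.085, "slide": [0.0253, -0.0541, 0.0], "yaw": 0.0}, {"grip": 0.085, "slide": [0.0253, -0.0541, 0.0], "yaw": 0.0}, {"grip": 0.085, "slide": [0.0253, -0.0541, 0.0], "yaw": 0.0}]'

```text
clock: 1.4
eef_pos: [0.3751, -0.0584, 0.304]
eef_rot: [0.0, 0.993, 0.115, 0.0]
ft_force: [0.7, 0.2, 0.4]
opening: 0.0849
gripper_force: 0.0
```

>>> carry_out --motion '[{"grip": 0.085, "slide": [0.0253, -0.0541, 0.0], "yaw": 0.0}, {"grip": 0.085, "slide": [0.0253, -0.0541, 0.0], "yaw": 0.0}, {"grip": 0.085, "slide": [0.0253, -0.0541, 0.0], "yaw": 0.0}, {"grip": 0.085, "slide": [0.0253, -0.0541, 0.0], "yaw": 0.0}, {"grip": 0.085, "slide": [0.0253, -0.0541, 0.0], "yaw": 0.0}]'

```text
clock: 2.02
eef_pos: [0.4364, 0.2341, 0.3039]
eef_rot: [0.0, 0.993, 0.115, 0.0]
ft_force: [1.2, -0.6, 0.3]
opening: 0.0851
gripper_force: 0.0
```

>>> carry_out --motion '[{"grip": 0.085, "slide": [0.0253, -0.0541, 0.0], "yaw": 0.0}, {"grip": 0.06, "slide": [0.0, 0.0, 0.0], "yaw": 0.068}]'

```text
clock: 2.28
eef_pos: [0.4484, 0.294, 0.3028]
eef_rot: [-0.0, 0.997, 0.083, -0.001]
ft_force: [-0.3, -1.1, -0.9]
opening: 0.0692
gripper_force: 0.0
```

Run:
```python
from h import *
im=r.grab_frame('top'); cv2.imwrite('pics/top_raw1.png',im)
s=r.sense(); print(s['clock'],s['eef_pos'],s['eef_rot'])
p=proj('top',[(.4675,-.2268,.05)])[0].round().astype(int); print(p)
x,y=p; x0,y0=x-50,y-37
cv2.imwrite('pics/c.png',cv2.resize(im[y0:y0+75,x0:x0+100],None,fx=8,fy=8,interpolation=cv2.INTER_CUBIC)); print(x0,y0)
```

```text
2.325 [0.44823916 0.29239975 0.30277733] [ 2.95592398e-04  9.96740161e-01  8.06720897e-02 -9.89207376e-04]
[288 208]
238 171
```

View pics/c.png

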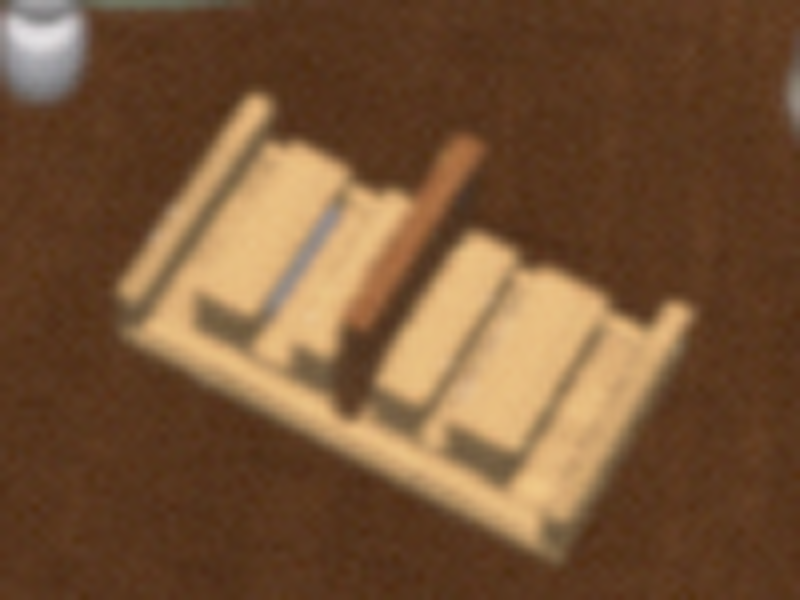

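The top crop shows the left block's slot, with its steel bar from (265,305) to (335,210), between the flat edges (252,320)–(352,165) and (292,345). The right block's slot lies between (425,408)–(520,250) and (447,430)–(543,268). Now I'll work out the slot offsets.

Run:
```python
from h import *
def pt(L,z): return np.array([atz('top',(u+.5)/8-.5+238,(v+.5)/8-.5+171,z) for u,v in L])[:,:2]*1000
mid=pt([(443,135),(487,140),(375,335),(345,325)],.108)
print('mid',mid.round(1).tolist(),mid.mean(0))
a=np.radians(-16.5); ex=np.array([np.cos(a),np.sin(a)]);ey=np.array([-ex[1],ex[0]])
m0=np.array([467.5,-226.8])
for n,L in dict(LouterF=[(197,295),(252,320),(285,140),(352,165)],LinnerF=[(292,345)],RinF=[(375,393),(425,408),(470,232),(520,250)],RoutF=[(447,430),(515,455),(543,268),(610,300)]).items():
    P=pt(L,.05); print(n,[( round((p-m0)@ex,1),round((p-m0)@ey,1)) for p in P])
P=pt([(262,92),(693,305),(560,565),(125,335)],.0);print('x')
def ang(p,q): d=q-p; return np.degrees(np.arctan2(d[1],d[0]))
Q=pt([(252,320),(352,165),(425,408),(520,250),(515,455),(610,300)],.05); print('angs',ang(Q[0],Q[1]),ang(Q[2],Q[3]),ang(Q[4],Q[5]))
b=pt([(125,335),(560,562)],.0); print('front base dir -90:',ang(b[1],b[0])-90,b, np.linalg.norm(b[1]-b[0]))
```

```text
mid [[521.0, -230.5], [523.0, -249.8], [415.4, -222.3], [417.1, -208.8]] [ 469.13697784 -227.83316671]
LouterF [(np.float64(-43.9), np.float64(80.8)), (np.float64(-42.6), np.float64(53.3)), (np.float64(47.2), np.float64(86.6)), (np.float64(50.8), np.float64(53.6))]
LinnerF [(np.float64(-44.7), np.float64(31.7))]
RinF [(np.float64(-47.3), np.float64(-11.6)), (np.float64(-42.8), np.float64(-34.1)), (np.float64(46.6), np.float64(-9.4)), (np.float64(49.6), np.float64(-33.3))]
RoutF [(np.float64(-47.5), np.float64(-47.6)), (np.float64(-43.4), np.float64(-78.9)), (np.float64(46.5), np.float64(-46.5)), (np.float64(46.9), np.float64(-79.9))]
x
angs -16.29036450765325 -15.964804511650664 -17.098336559815174
front base dir -90: -16.94175784174236 [[ 447.56101428 -103.57712947]
 [ 382.02677971 -318.71186606]] 224.89484385177997
```

>>> carry_out --motion '[{"grip": 0.05, "slide": [0.004, 0.0015, 0.055], "yaw": 0.0}, {"grip": 0.05, "slide": [0.0, 0.0, 0.055], "yaw": 0.0}, {"grip": 0.05, "slide": [0.0, 0.0, 0.04], "yaw": 0.0}, {"grip": 0.05, "slide": [0.0, 0.0, 0.0145], "yaw": 0.0}, {"grip": 0.05, "slide": [0.0, 0.0, 0.0], "yaw": 0.0}]' --squeeze 40

```text
clock: 2.95
eef_pos: [0.4528, 0.2893, 0.1392]
eef_rot: [0.0, 0.997, 0.081, -0.001]
ft_force: [-0.5, 0.6, -0.3]
opening: 0.0498
gripper_force: 0.0
```

>>> carry_out --motion '[{"grip": 0.01, "slide": [0.0, 0.0, 0.0], "yaw": 0.0}, {"grip": 0.01, "slide": [0.0, 0.0, 0.0], "yaw": 0.0}, {"grip": 0.01, "slide": [0.0, 0.0, 0.0], "yaw": 0.0}, {"grip": 0.01, "slide": [0.0, 0.0, 0.0], "yaw": 0.0}, {"grip": 0.01, "slide": [0.0, 0.0, 0.0], "yaw": 0.0}]'

```text
clock: 3.58
eef_pos: [0.4543, 0.2904, 0.1417]
eef_rot: [-0.001, 0.997, 0.081, 0.002]
ft_force: [0.0, -0.8, 6.7]
opening: 0.0176
gripper_force: 40.6
```

>>> carry_out --motion '[{"grip": 0.01, "slide": [0.0, 0.0, -0.02], "yaw": 0.0}, {"grip": 0.01, "slide": [0.0, 0.0, -0.045], "yaw": 0.0}, {"grip": 0.01, "slide": [0.0, 0.0, -0.05], "yaw": 0.0}, {"grip": 0.01, "slide": [0.0, 0.0, 0.0], "yaw": 0.0}]'

```text
clock: 4.08
eef_pos: [0.4552, 0.2907, 0.2599]
eef_rot: [-0.002, 0.997, 0.081, 0.005]
ft_force: [1.1, 0.3, -2.4]
opening: 0.0174
gripper_force: 39.6
```

```bash
cat >> h.py <<'E'
def tool():
    s=r.sense(); w,x,y,z=s['eef_rot']; return s,s['eef_pos'],2*np.arctan2(y,x)
def togo(x,y,thdeg):
    s,p,th=tool(); d=np.array([x,y])-p[:2]; c,sn=np.cos(th),np.sin(th)
    print('t',round(s['clock'],2),'p',p.round(4),'th',round(np.degrees(th),2),'tx,ty mm',np.round([1000*(d@[c,sn]),1000*(d@[sn,-c])],1),'yaw',round(th-np.radians(thdeg),4),'F',s['ft_force'].round(1),'M',s['ft_torque'].round(2),'op',round(s['opening'],4),'gf',round(s['gripper_force'],1))
E
python3 - <<'E'
from h import *
togo(.4809,-.1862,-16.5)
im=r.grab_frame('side')
cv2.imwrite('pics/d.png',cv2.resize(im[190:330,190:330],None,fx=4,fy=4,interpolation=cv2.INTER_CUBIC))
E
```

```text
t 4.08 p [0.4552 0.2907 0.2599] th 9.34 tx,ty mm [-52.1 474.8] yaw 0.451 F [ 1.1  0.3 -2.4] M [-0.01 -0.   -0.01] op 0.0174 gf 39.6
```

View pics/d.png

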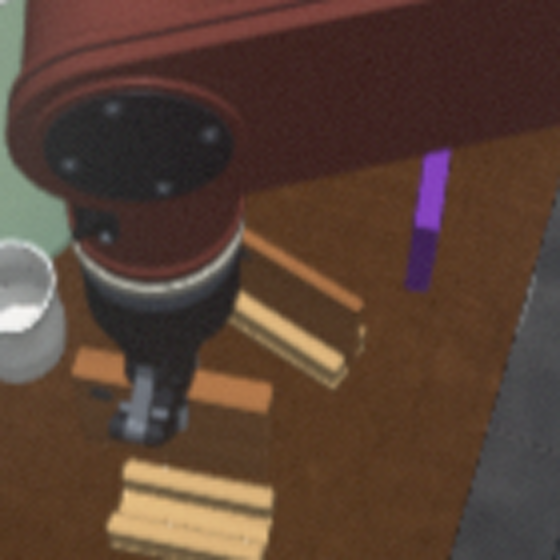

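The board hangs clear of its foot: its top edge runs (77,362)→(270,397), with the fingers near the middle. I'll check the grip offset along the board.

Run:
```python
from h import *
P=[atz('side',(u+.5)/4-.5+190,(v+.5)/4-.5+190,.2162) for u,v in[(77,361),(271,397)]]
d=P[0]-P[1];c=(P[0]+P[1])/2
s,p,th=tool();print(P,'len',np.linalg.norm(d),np.degrees(np.arctan2(d[1],d[0])),'c',c,'off along x mm',1000*(c-p)[:2]@[np.cos(th),np.sin(th)], 'y',1000*(c-p)[:2]@[np.sin(th),-np.cos(th)])
```

```text
[array([0.50746849, 0.29989199, 0.2162    ]), array([0.40104505, 0.28198946, 0.2162    ])] len 0.10791871084647883 9.548878735522953 c [0.45425677 0.29094073 0.2162    ] off along x mm 0.46021759218498 y -0.7592239394376097
```

>>> carry_out --motion '[{"grip": 0.01, "slide": [0.0, 0.0, 0.0], "yaw": 0.1503}, {"grip": 0.01, "slide": [0.0, 0.0, 0.0], "yaw": 0.1503}, {"grip": 0.01, "slide": [0.0, 0.0, 0.0], "yaw": 0.1503}, {"grip": 0.01, "slide": [0.011, 0.0596, 0.0], "yaw": 0.0}, {"grip": 0.01, "slide": [0.011, 0.0596, 0.0], "yaw": 0.0}]'

```text
clock: 4.75
eef_pos: [0.4386, 0.168, 0.2521]
eef_rot: [0.001, 0.99, -0.142, -0.002]
ft_force: [1.1, -0.4, -1.2]
opening: 0.0169
gripper_force: 40.1
```

>>> carry_out --motion '[{"grip": 0.01, "slide": [0.011, 0.0596, 0.0], "yaw": 0.0}, {"grip": 0.01, "slide": [0.011, 0.0596, 0.0], "yaw": 0.0}, {"grip": 0.01, "slide": [0.028, 0.05, 0.0], "yaw": 0.0}, {"grip": 0.01, "slide": [0.028, 0.05, 0.0], "yaw": 0.0}, {"grip": 0.01, "slide": [0.028, 0.05, 0.0], "yaw": 0.0}]'

```text
clock: 5.38
eef_pos: [0.4644, -0.1206, 0.2526]
eef_rot: [-0.0, 0.99, -0.144, -0.001]
ft_force: [0.8, 0.2, -2.2]
opening: 0.0174
gripper_force: 40.1
```

>>> carry_out --motion '[{"grip": 0.01, "slide": [0.02, 0.03, 0.015], "yaw": 0.0}, {"grip": 0.01, "slide": [0.0, 0.0, 0.015], "yaw": 0.0}, {"grip": 0.01, "slide": [0.0, 0.0, 0.0], "yaw": 0.0}]'

```text
clock: 5.75
eef_pos: [0.474, -0.1524, 0.2212]
eef_rot: [-0.001, 0.99, -0.144, -0.003]
ft_force: [-0.2, 0.5, -1.7]
opening: 0.0173
gripper_force: 40.1
```

Run:
```python
from h import *
togo(.4809,-.1862,-16.5)
```

```text
t 5.75 p [ 0.474  -0.1524  0.2212] th -16.53 tx,ty mm [16.3 30.5] yaw -0.0005 F [-0.2  0.5 -1.7] M [ 0.01  0.03 -0.02] op 0.0173 gf 40.1
```

>>> carry_out --motion '[{"grip": 0.01, "slide": [0.0158, 0.0305, 0.0], "yaw": 0.0}, {"grip": 0.01, "slide": [0.0, 0.0, 0.02], "yaw": 0.0}, {"grip": 0.01, "slide": [0.0, 0.0, 0.0], "yaw": 0.0}, {"grip": 0.01, "slide": [0.0, 0.0, 0.0], "yaw": 0.0}]'

```text
clock: 6.25
eef_pos: [0.4825, -0.1863, 0.2048]
eef_rot: [-0.0, 0.99, -0.143, -0.0]
ft_force: [0.0, 0.1, -1.5]
opening: 0.0179
gripper_force: 40.1
```

Run:
```python
from h import *
togo(.4809,-.1862,-16.5)
a=r.grab_frame('side');b=r.grab_frame('top')
a=cv2.resize(a[140:220,245:325],None,fx=7,fy=7,interpolation=cv2.INTER_CUBIC)
cv2.imwrite('pics/e.png',a)
cv2.imwrite('pics/etop.png',b)
```

```text
t 6.25 p [ 0.4825 -0.1863  0.2048] th -16.43 tx,ty mm [-1.5  0.3] yaw 0.0012 F [ 0.   0.1 -1.5] M [-0.02 -0.   -0.03] op 0.0179 gf 40.1
```

View pics/e.png

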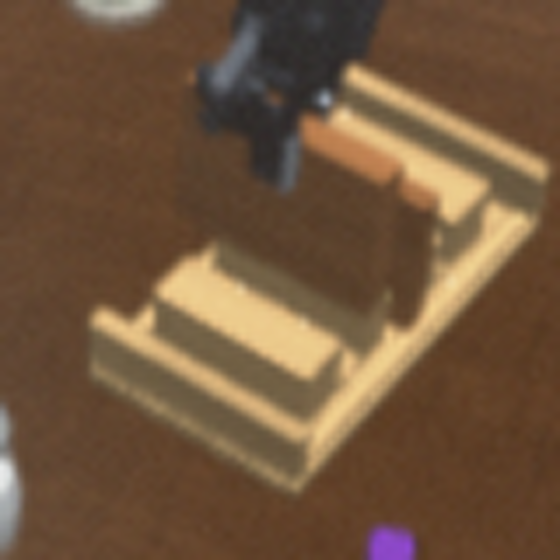

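The side crop shows the board hovering over the near slot: top-right end at (398,177), bottom-right near corner at (383,312), and the inner wall of the slot visible below.

Run:
```python
from h import *
a=np.radians(-16.5); ex=np.array([np.cos(a),np.sin(a)]);ey=np.array([-ex[1],ex[0]]); m0=np.array([467.5,-226.8])
def q(u,v,z): p=atz('side',(u+.5)/7-.5+245,(v+.5)/7-.5+140,z)[:2]*1000-m0; return np.round([p@ex,p@ey],1)
print('top near corner',q(393,184,.161),'top far',q(402,168,.161),'bottom near',q(383,313,.071),q(385,311,.071))
print('slot inner edge front',q(387,300,.05),'back',q(215,240,.05),'outer flat',q(312,382,.05),q(340,345,.05))
s,p,th=tool(); d=p[:2]*1000-m0; print('tcp in rack',d@ex,d@ey)
```

```text
top near corner [-56.4  50. ] top far [-54.2  39.3] bottom near [-57.4  43.7] [-57.4  42. ]
slot inner edge front [-45.8  18.5] back [42.6 36.6] outer flat [-45.9  83.2] [-43.7  56.1]
tcp in rack 3.3152055870833257 42.732757548237416
```

>>> carry_out --motion '[{"grip": 0.01, "slide": [-0.0015, 0.0, 0.006], "yaw": 0.0}, {"grip": 0.01, "slide": [0.0, 0.0, 0.006], "yaw": 0.0}, {"grip": 0.01, "slide": [0.0, 0.0, 0.004], "yaw": 0.0}, {"grip": 0.01, "slide": [0.0, 0.0, 0.002], "yaw": 0.0}, {"grip": 0.01, "slide": [0.0, 0.0, 0.002], "yaw": 0.0}]'

```text
clock: 6.98
eef_pos: [0.481, -0.1869, 0.1843]
eef_rot: [-0.0, 0.99, -0.144, -0.0]
ft_force: [0.2, 0.4, -1.8]
opening: 0.0171
gripper_force: 40.2
```

>>> carry_out --motion '[{"grip": 0.01, "slide": [0.0, 0.0, 0.0015], "yaw": 0.0}]'

```text
clock: 7.1
eef_pos: [0.481, -0.187, 0.1829]
eef_rot: [0.0, 0.99, -0.144, 0.0]
ft_force: [-0.5, 0.5, -1.6]
opening: 0.0172
gripper_force: 40.2
```

>>> carry_out --motion '[{"grip": 0.01, "slide": [0.0, 0.0, 0.001], "yaw": 0.0}]'

```text
clock: 7.22
eef_pos: [0.481, -0.1869, 0.1819]
eef_rot: [0.0, 0.99, -0.144, 0.0]
ft_force: [0.2, 0.2, -1.7]
opening: 0.0172
gripper_force: 40.2
```

>>> carry_out --motion '[{"grip": 0.01, "slide": [0.0, 0.0, 0.001], "yaw": 0.0}]'

```text
clock: 7.35
eef_pos: [0.4811, -0.1869, 0.1809]
eef_rot: [0.0, 0.99, -0.144, 0.0]
ft_force: [0.2, 0.5, -1.8]
opening: 0.0174
gripper_force: 40.2
```

>>> carry_out --motion '[{"grip": 0.01, "slide": [0.0, 0.0, 0.001], "yaw": 0.0}, {"grip": 0.01, "slide": [0.0, 0.0, 0.001], "yaw": 0.0}]'

```text
clock: 7.6
eef_pos: [0.481, -0.1869, 0.1789]
eef_rot: [-0.0, 0.99, -0.144, 0.0]
ft_force: [-0.6, 0.8, -1.9]
opening: 0.0176
gripper_force: 40.2
```

>>> carry_out --motion '[{"grip": 0.01, "slide": [0.0, 0.0, 0.001], "yaw": 0.0}, {"grip": 0.01, "slide": [0.0, 0.0, 0.001], "yaw": 0.0}]'

```text
clock: 7.85
eef_pos: [0.481, -0.1869, 0.1768]
eef_rot: [-0.0, 0.99, -0.144, -0.0]
ft_force: [-0.1, -0.7, -2.1]
opening: 0.0175
gripper_force: 40.2
```

>>> carry_out --motion '[{"grip": 0.01, "slide": [0.0, 0.0, 0.001], "yaw": 0.0}, {"grip": 0.01, "slide": [0.0, 0.0, 0.001], "yaw": 0.0}]'

```text
clock: 8.1
eef_pos: [0.481, -0.1869, 0.1748]
eef_rot: [0.0, 0.99, -0.144, 0.0]
ft_force: [0.1, -0.4, -2.0]
opening: 0.0171
gripper_force: 40.2
```

>>> carry_out --motion '[{"grip": 0.01, "slide": [0.0, 0.0, 0.0015], "yaw": 0.0}, {"grip": 0.01, "slide": [0.0, 0.0, 0.0015], "yaw": 0.0}]'

```text
clock: 8.35
eef_pos: [0.4811, -0.1871, 0.1721]
eef_rot: [0.0, 0.99, -0.144, 0.0]
ft_force: [0.5, -0.9, 0.5]
opening: 0.0173
gripper_force: 40.6
```

>>> carry_out --motion '[{"grip": 0.01, "slide": [0.0, 0.0, 0.001], "yaw": 0.0}, {"grip": 0.01, "slide": [0.0, 0.0, 0.001], "yaw": 0.0}]'

```text
clock: 8.6
eef_pos: [0.4813, -0.1873, 0.1704]
eef_rot: [0.0, 0.99, -0.144, 0.0]
ft_force: [-1.9, -1.5, 1.3]
opening: 0.0171
gripper_force: 40.8
```

>>> carry_out --motion '[{"grip": 0.01, "slide": [0.0, 0.0, 0.001], "yaw": 0.0}, {"grip": 0.01, "slide": [0.0, 0.0, 0.001], "yaw": 0.0}]'

```text
clock: 8.85
eef_pos: [0.4813, -0.1874, 0.1683]
eef_rot: [0.001, 0.99, -0.144, 0.001]
ft_force: [-0.4, -3.0, 3.3]
opening: 0.0174
gripper_force: 40.9
```

>>> carry_out --motion '[{"grip": 0.01, "slide": [0.0, 0.0, 0.001], "yaw": 0.0}, {"grip": 0.01, "slide": [0.0, 0.0, 0.001], "yaw": 0.0}]'

```text
clock: 9.1
eef_pos: [0.4812, -0.1873, 0.166]
eef_rot: [0.0, 0.99, -0.144, 0.0]
ft_force: [-0.9, -4.0, 2.3]
opening: 0.0177
gripper_force: 40.8
```

>>> carry_out --motion '[{"grip": 0.01, "slide": [0.0, 0.0, 0.001], "yaw": 0.0}, {"grip": 0.01, "slide": [0.0, 0.0, 0.001], "yaw": 0.0}]'

```text
clock: 9.35
eef_pos: [0.481, -0.1872, 0.1638]
eef_rot: [0.0, 0.99, -0.144, 0.0]
ft_force: [-0.1, -5.6, 2.5]
opening: 0.0178
gripper_force: 40.7
```

>>> carry_out --motion '[{"grip": 0.01, "slide": [0.0, 0.0, 0.001], "yaw": 0.0}, {"grip": 0.01, "slide": [0.0, 0.0, 0.001], "yaw": 0.0}]'

```text
clock: 9.6
eef_pos: [0.4809, -0.1871, 0.1617]
eef_rot: [0.0, 0.99, -0.144, -0.0]
ft_force: [-1.9, -5.3, 2.3]
opening: 0.0175
gripper_force: 40.7
```

>>> carry_out --motion '[{"grip": 0.01, "slide": [0.0, 0.0, 0.0013], "yaw": 0.0}, {"grip": 0.01, "slide": [0.0, 0.0, 0.0013], "yaw": 0.0}, {"grip": 0.01, "slide": [0.0, 0.0, 0.0013], "yaw": 0.0}]'

```text
clock: 9.98
eef_pos: [0.4808, -0.1871, 0.1577]
eef_rot: [0.0, 0.99, -0.144, -0.0]
ft_force: [-2.1, -5.2, 1.7]
opening: 0.0172
gripper_force: 40.7
```

>>> carry_out --motion '[{"grip": 0.01, "slide": [0.0, 0.0, 0.001], "yaw": 0.0}, {"grip": 0.01, "slide": [0.0, 0.0, 0.001], "yaw": 0.0}]'

```text
clock: 10.22
eef_pos: [0.4808, -0.1871, 0.1557]
eef_rot: [0.0, 0.99, -0.144, -0.0]
ft_force: [-1.9, -5.1, 1.3]
opening: 0.0177
gripper_force: 40.7
```

Run:
```python
from h import *
togo(.4809,-.1862,-16.5)
a=r.grab_frame('side');b=r.grab_frame('top')
a=cv2.resize(a[140:215,250:325],None,fx=8,fy=8,interpolation=cv2.INTER_CUBIC)
b=cv2.resize(b[170:245,238:338],None,fx=8,fy=8,interpolation=cv2.INTER_CUBIC)
cv2.imwrite('pics/f.png',a); cv2.imwrite('pics/ft.png',b)
```

```text
t 10.22 p [ 0.4808 -0.1871  0.1557] th -16.51 tx,ty mm [-0.1 -0.9] yaw -0.0001 F [-1.9 -5.1  1.3] M [-1.14  0.27 -0.06] op 0.0177 gf 40.7
```

View pics/f.png

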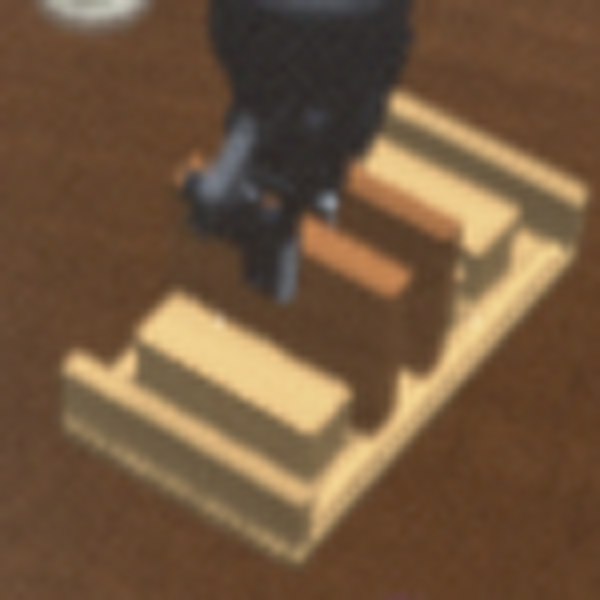

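The board is down in the slot, with its top edge running (180,167)→(406,283). The near flat corners are (137,338),(178,293),(352,387),(313,435). I'll check the centring within this one image.

Run:
```python
from h import *
a=np.radians(-16.5); ex=np.array([np.cos(a),np.sin(a)]);ey=np.array([-ex[1],ex[0]]); m0=np.array([467.5,-226.8])
def q(u,v,z): p=atz('side',(u+.5)/8-.5+250,(v+.5)/8-.5+140,z)[:2]*1000-m0; return np.round([p@ex,p@ey],1)
print('board',q(180,167,.112),q(406,283,.112))
print('flat',[q(u,v,.05).tolist() for u,v in[(137,338),(178,293),(352,387),(313,435)]])
print('middle front',q(457,228,.108))
print('frame ends',q(312,500,.06),q(68,360,.06), q(297,562,0),q(65,428,0),q(575,250,0))
```

```text
board [54.5 42.9] [-55.   41.2]
flat [[44.2, 84.2], [45.6, 52.8], [-42.5, 51.9], [-44.2, 83.3]]
middle front [-53.2  -0.7]
frame ends [-66.8 118.9] [ 54.5 118.8] [-56.9 107.5] [ 63.6 108.2] [ -57.1 -118.7]
```

>>> carry_out --motion '[{"grip": 0.01, "slide": [0.001, 0.0, 0.001], "yaw": 0.0}, {"grip": 0.01, "slide": [0.0, 0.0, 0.001], "yaw": 0.0}]'

```text
clock: 10.58
eef_pos: [0.4814, -0.1872, 0.1535]
eef_rot: [0.0, 0.99, -0.143, -0.001]
ft_force: [-1.9, -5.5, 1.2]
opening: 0.0177
gripper_force: 40.7
```

>>> carry_out --motion '[{"grip": 0.01, "slide": [0.0, 0.0, 0.001], "yaw": 0.0}]'

```text
clock: 10.7
eef_pos: [0.4814, -0.1872, 0.1525]
eef_rot: [0.0, 0.99, -0.144, -0.001]
ft_force: [-2.2, -4.9, 2.3]
opening: 0.017
gripper_force: 40.8
```

>>> carry_out --motion '[{"grip": 0.01, "slide": [0.0, 0.0, 0.001], "yaw": 0.0}]'

```text
clock: 10.82
eef_pos: [0.4815, -0.1872, 0.1516]
eef_rot: [0.0, 0.99, -0.144, -0.001]
ft_force: [-1.9, -5.8, 1.7]
opening: 0.0172
gripper_force: 40.8
```

>>> carry_out --motion '[{"grip": 0.01, "slide": [0.0, 0.0, 0.0007], "yaw": 0.0}]'

```text
clock: 10.95
eef_pos: [0.4815, -0.1873, 0.1509]
eef_rot: [0.0, 0.99, -0.144, -0.001]
ft_force: [-1.4, -4.9, 2.4]
opening: 0.0176
gripper_force: 40.9
```

>>> carry_out --motion '[{"grip": 0.01, "slide": [0.0, 0.0, 0.0007], "yaw": 0.0}]'

```text
clock: 11.08
eef_pos: [0.4815, -0.1873, 0.1504]
eef_rot: [0.0, 0.99, -0.144, -0.001]
ft_force: [-2.0, -4.7, 4.8]
opening: 0.0174
gripper_force: 41.2
```

>>> carry_out --motion '[{"grip": 0.01, "slide": [0.0, 0.0, 0.0007], "yaw": 0.0}]'

```text
clock: 11.2
eef_pos: [0.4815, -0.1873, 0.1503]
eef_rot: [0.0, 0.99, -0.144, -0.001]
ft_force: [-6.7, -2.8, 13.0]
opening: 0.0173
gripper_force: 42.2
```

>>> carry_out --motion '[{"grip": 0.01, "slide": [0.0, 0.0, 0.0007], "yaw": 0.0}]'

```text
clock: 11.32
eef_pos: [0.4815, -0.1873, 0.1502]
eef_rot: [0.0, 0.99, -0.143, -0.001]
ft_force: [-8.9, -2.2, 18.0]
opening: 0.0172
gripper_force: 43.0
```

>>> carry_out --motion '[{"grip": 0.01, "slide": [0.0, 0.0, 0.0007], "yaw": 0.0}]'

```text
clock: 11.45
eef_pos: [0.4815, -0.1873, 0.1501]
eef_rot: [0.0, 0.99, -0.143, -0.001]
ft_force: [-12.0, -0.3, 22.2]
opening: 0.0175
gripper_force: 43.7
```

>>> carry_out --motion '[{"grip": 0.01, "slide": [0.0, 0.0, -0.0015], "yaw": 0.0}, {"grip": 0.01, "slide": [0.0, 0.0, 0.0], "yaw": 0.0}]'

```text
clock: 11.7
eef_pos: [0.4815, -0.1873, 0.1503]
eef_rot: [0.0, 0.99, -0.143, -0.001]
ft_force: [-4.2, -4.2, 7.7]
opening: 0.0177
gripper_force: 41.6
```

>>> carry_out --motion '[{"grip": 0.028, "slide": [0.0, 0.0, 0.0], "yaw": 0.0}, {"grip": 0.028, "slide": [0.0, 0.0, 0.0], "yaw": 0.0}, {"grip": 0.028, "slide": [0.0, 0.0, 0.0], "yaw": 0.0}]'

```text
clock: 12.08
eef_pos: [0.4818, -0.1866, 0.1495]
eef_rot: [-0.001, 0.99, -0.143, -0.0]
ft_force: [0.1, 0.2, 0.5]
opening: 0.0282
gripper_force: 0.0
```

Run:
```python
from h import *
togo(.4393,.1369,-14.9)
```

```text
t 12.07 p [ 0.4818 -0.1866  0.1495] th -16.5 tx,ty mm [-132.6 -298.1] yaw -0.0279 F [0.1 0.2 0.5] M [-0.09 -0.05  0.02] op 0.0282 gf 0.0
```

>>> carry_out --motion '[{"grip": 0.028, "slide": [0.0, 0.0, -0.02], "yaw": 0.0}, {"grip": 0.028, "slide": [0.0, 0.0, -0.035], "yaw": 0.0}, {"grip": 0.028, "slide": [0.0, 0.0, -0.04], "yaw": 0.0}, {"grip": 0.05, "slide": [-0.0221, -0.0497, 0.0], "yaw": 0.0}, {"grip": 0.05, "slide": [-0.0221, -0.0497, 0.0], "yaw": 0.0}]'

```text
clock: 12.7
eef_pos: [0.4678, -0.0784, 0.2456]
eef_rot: [-0.0, 0.99, -0.144, 0.001]
ft_force: [0.9, -0.0, -0.6]
opening: 0.0498
gripper_force: 0.0
```

>>> carry_out --motion '[{"grip": 0.05, "slide": [-0.0221, -0.0497, 0.0], "yaw": 0.0}, {"grip": 0.05, "slide": [-0.0221, -0.0497, 0.0], "yaw": 0.0}, {"grip": 0.05, "slide": [-0.0221, -0.0497, 0.0], "yaw": 0.0}, {"grip": 0.05, "slide": [-0.0221, -0.0497, 0.0], "yaw": -0.028}, {"grip": 0.05, "slide": [0.0, 0.0, 0.0], "yaw": 0.0}]'

```text
clock: 13.32
eef_pos: [0.4385, 0.1397, 0.2449]
eef_rot: [-0.001, 0.992, -0.127, -0.0]
ft_force: [0.4, -0.6, 0.1]
opening: 0.0504
gripper_force: 0.0
```

Run:
```python
from h import *
togo(.4393,.1369,-14.9)
im=r.grab_frame('top');x0,y0=238,171
b=cv2.resize(im[y0:y0+75,x0:x0+100],None,fx=8,fy=8,interpolation=cv2.INTER_CUBIC)[:,:520]
im=r.grab_frame('side')
a=cv2.resize(im[145:220,250:325],None,fx=8,fy=8,interpolation=cv2.INTER_CUBIC)
cv2.imwrite('pics/g.png',np.hstack([a[:,60:340],b])); print(a.shape,b.shape)
```

```text
t 13.32 p [0.4385 0.1397 0.2449] th -14.56 tx,ty mm [1.5 2.5] yaw 0.0059 F [ 0.4 -0.6  0.1] M [-0.03 -0.01  0.01] op 0.0504 gf 0.0
(600, 600, 3) (600, 520, 3)
```

View pics/g.png

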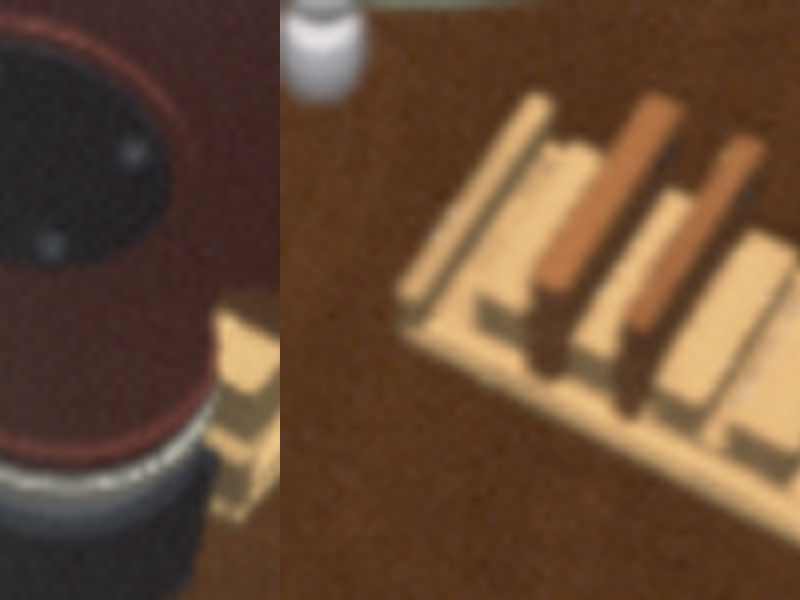

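The thick board stands upright in its slot, level with the middle board. In the c-crop frame its top face runs from (360..405,97) to (255..295,283).

Run:
```python
from h import *
a=np.radians(-16.5); ex=np.array([np.cos(a),np.sin(a)]);ey=np.array([-ex[1],ex[0]]); m0=np.array([467.5,-226.8])
def q(u,v,z): p=atz('top',(u+.5)/8-.5+238,(v+.5)/8-.5+171,z)[:2]*1000-m0; return np.round([p@ex,p@ey],1)
for z in(.106,.108,.112): print(z,'thick far/near ends',q(383,97,z),q(274,284,z),'mid',q(465,137,z),q(360,330,z))
```

```text
0.106 thick far/near ends [57.6 44.5] [-50.1  39.6] mid [57.4  3.3] [-51.3  -3.3]
0.108 thick far/near ends [56.4 44. ] [-51.1  39.1] mid [56.3  2.8] [-52.3  -3.7]
0.112 thick far/near ends [54.1 42.9] [-53.2  38.1] mid [53.9  1.9] [-54.3  -4.6]
```

>>> carry_out --motion '[{"grip": 0.05, "slide": [0.0015, 0.0025, 0.04], "yaw": 0.006}, {"grip": 0.05, "slide": [0.0, 0.0, 0.04], "yaw": 0.0}, {"grip": 0.05, "slide": [0.0, 0.0, 0.024], "yaw": 0.0}, {"grip": 0.05, "slide": [0.0, 0.0, 0.0], "yaw": 0.0}, {"grip": 0.05, "slide": [0.0, 0.0, 0.0], "yaw": 0.0}]'

```text
clock: 14.05
eef_pos: [0.4413, 0.1329, 0.142]
eef_rot: [-0.0, 0.991, -0.133, 0.001]
ft_force: [-0.4, -0.1, -0.2]
opening: 0.0503
gripper_force: 0.0
```

Run:
```python
from h import *
togo(.4393,.1369,-14.9)
```

```text
t 14.05 p [0.4413 0.1329 0.142 ] th -15.33 tx,ty mm [-3.  -3.4] yaw -0.0076 F [-0.4 -0.1 -0.2] M [-0.04  0.   -0.05] op 0.0503 gf 0.0
```

>>> carry_out --motion '[{"grip": 0.05, "slide": [-0.003, -0.0034, 0.002], "yaw": -0.0075}, {"grip": 0.05, "slide": [0.0, 0.0, 0.0], "yaw": 0.0}, {"grip": 0.05, "slide": [0.0, 0.0, 0.0], "yaw": 0.0}]'

```text
clock: 14.42
eef_pos: [0.4386, 0.1379, 0.1395]
eef_rot: [-0.0, 0.992, -0.129, 0.0]
ft_force: [-0.6, -0.7, 0.2]
opening: 0.05
gripper_force: 0.0
```

Run:
```python
from h import *
togo(.4393,.1369,-14.9)
```

```text
t 14.43 p [0.4386 0.1379 0.1395] th -14.79 tx,ty mm [0.9 0.7] yaw 0.0019 F [-0.6 -0.7  0.2] M [0.   0.02 0.04] op 0.05 gf 0.0
```

Good. I'll close on the thin board.

>>> carry_out --motion '[{"grip": 0.0, "slide": [0.0005, 0.0005, 0.0], "yaw": 0.0}, {"grip": 0.0, "slide": [0.0, 0.0, 0.0], "yaw": 0.0}, {"grip": 0.0, "slide": [0.0, 0.0, 0.0], "yaw": 0.0}, {"grip": 0.0, "slide": [0.0, 0.0, 0.0], "yaw": 0.0}, {"grip": 0.0, "slide": [0.0, 0.0, 0.0], "yaw": 0.0}]' --squeeze 40

```text
clock: 15.05
eef_pos: [0.4389, 0.1371, 0.1391]
eef_rot: [-0.0, 0.992, -0.129, 0.0]
ft_force: [0.3, 0.8, 1.5]
opening: 0.0096
gripper_force: 39.4
```

>>> carry_out --motion '[{"grip": 0.0, "slide": [0.0, 0.0, -0.02], "yaw": 0.0}, {"grip": 0.0, "slide": [0.0, 0.0, -0.045], "yaw": 0.0}, {"grip": 0.0, "slide": [0.0, 0.0, -0.05], "yaw": 0.0}, {"grip": 0.0, "slide": [0.0, 0.0, -0.015], "yaw": 0.0}, {"grip": 0.0, "slide": [0.0, 0.0, 0.0], "yaw": 0.0}]'

```text
clock: 15.68
eef_pos: [0.4389, 0.1371, 0.2692]
eef_rot: [-0.0, 0.992, -0.129, 0.001]
ft_force: [0.1, 0.0, -1.1]
opening: 0.0097
gripper_force: 39.2
```

Run:
```python
from h import *
togo(.4575,-.2653,-16.5)
im=r.grab_frame('side'); cv2.imwrite('pics/h_raw.png',im)
# orange top-edge mask of the lifted board: extent
s,p,th=tool(); 
for dx in(-55,55):
    print(proj('side',[[p[0]+dx/1000*np.cos(th),p[1]+dx/1000*np.sin(th),p[2]-.0425]]).round(1))
hsv=cv2.cvtColor(im,cv2.COLOR_BGR2HSV); m=((hsv[...,0]<14)&(hsv[...,1]>100)&(hsv[...,2]>120)).astype(np.uint8)
n,l,st,c=cv2.connectedComponentsWithStats(m)
for i in range(1,n):
    if st[i,4]>6: 
        ys,xs=np.where(l==i); print(st[i],'L',xs.min(),ys[xs==xs.min()].mean(),'R',xs.max(),ys[xs==xs.max()].mean())
```

```text
t 15.68 p [0.4389 0.1371 0.2692] th -14.82 tx,ty mm [120.9 384.3] yaw 0.0294 F [ 0.1  0.  -1.1] M [-0.01  0.01  0.  ] op 0.0097 gf 39.2
[[283.6 240.4]]
[[246.  218.2]]
[435  80   6   5   9] L 435 82.0 R 440 83.0
[401  82  30  18 135] L 401 92.0 R 430 83.0
[342  85  42   6  77] L 342 87.0 R 383 90.0
[428  85  16  14  69] L 428 95.5 R 443 92.0
[445  84   6   9  21] L 445 90.0 R 450 85.33333333333333
[362  91   9   9  48] L 362 94.625 R 370 95.0
[357  95  23  30 346] L 357 121.0 R 379 124.0
[251  97  38  29 737] L 251 125.0 R 288 105.0
[391  96   7   5  12] L 391 98.0 R 397 98.0
[399  96   6   6  11] L 399 96.0 R 404 99.5
[300 123  18   1  18] L 300 123.0 R 317 123.0
[328 122  22   1  22] L 328 122.0 R 349 122.0
[250 125 137   9 302] L 250 129.0 R 386 132.5
[289 171  12   7  44] L 289 172.0 R 300 175.0
[461 177  10  21  29] L 461 189.0 R 470 177.0
[209 179   5   4  14] L 209 180.0 R 213 180.5
[245 217   7   6  23] L 245 219.0 R 251 221.0
[506 220   6   2   7] L 506 220.0 R 511 220.0
[481 225  28  21 320] L 481 225.5 R 508 229.5
[267 230  16  11  65] L 267 230.5 R 282 238.5
[ 385  243   78   83 1822] L 385 295.5 R 462 323.0
[285 371   3   3   7] L 285 371.5 R 287 372.5
```

Run:
```python
from h import *
s,p,th=tool(); e=np.array([np.cos(th),np.sin(th)])
for f,box,z in(('side_raw',(235,245,290,275),.098),('h_raw',(240,210,290,245),p[2]-.041)):
    im=cv2.imread(f'pics/{f}.png'); x0,y0,x1,y1=box
    c=im[y0:y1,x0:x1].astype(float); c=cv2.resize(c,None,fx=8,fy=8,interpolation=cv2.INTER_LINEAR)
    R,B=c[...,2],c[...,0]; m=((R>105)&(R/(B+1)>1.75)&(R/(B+1)<5)).astype(np.uint8)
    # strict orange hue to leave out pale wood
    h=cv2.cvtColor(c.clip(0,255).astype(np.uint8),cv2.COLOR_BGR2HSV)[...,0]; m&=(h<14).astype(np.uint8)
    ys,xs=np.where(m); 
    W=np.array([atz('side',(u+.5)/8-.5+x0,(v+.5)/8-.5+y0,z)[:2] for u,v in zip(xs,ys)])
    t=W@e*1000; print(f,np.percentile(t,[.3,99.7]).round(1),'mid',t[[t.argmin(),t.argmax()]].mean().round(1), np.mean(np.percentile(t,[.3,99.7])).round(1),'tcp',(p[:2]@e*1000).round(1), len(t))
```

```text
Traceback (most recent call last):
  File "h.py", line 8, in atz
    o,d=ray(n,u,v); return o+d*(z-o[2])/d[2]
        ~~~^^^^^^^
  File "h.py", line 6, in ray
    K,R,t=cam(n); d=R.T@np.linalg.solve(K,[u,v,1.]); return -R.T@t,d
          ~~~^^^
  File "h.py", line 4, in cam
    c=r.camera_info(n); R=cv2.Rodrigues(np.array(c['rvec'],float))[0]; return np.array(c['mtx'],float),R,np.array(c['tvec'],float).ravel()
ValueError: time passes only in moves, steps and waits
```

```bash
sed -i '2a from functools import lru_cache' h.py; sed -i 's/^def cam/@lru_cache(None)\ndef cam/' h.py
python3 - <<'E'
from h import *
s,p,th=tool(); e=np.array([np.cos(th),np.sin(th)])
for f,box,z in(('side_raw',(235,240,290,272),.098),('h_raw',(240,210,290,245),p[2]-.041)):
    im=cv2.imread(f'pics/{f}.png'); x0,y0,x1,y1=box
    c=im[y0:y1,x0:x1].astype(float); c=cv2.resize(c,None,fx=8,fy=8,interpolation=cv2.INTER_LINEAR)
    R,B=c[...,2],c[...,0]
    h=cv2.cvtColor(c.clip(0,255).astype(np.uint8),cv2.COLOR_BGR2HSV)[...,0]; m=(R>115)&(h<15)&(R/(B+1)>1.75)
    ys,xs=np.where(m)
    W=np.array([atz('side',(u+.5)/8-.5+x0,(v+.5)/8-.5+y0,z)[:2] for u,v in zip(xs,ys)])
    t=W@e*1000; q=np.percentile(t,[.3,99.7]); print(f,q.round(1),'mid',q.mean().round(1),'tcp',(p[:2]@e*1000).round(1),len(t))
E
```

```text
side_raw [335.9 444.8] mid 390.3 tcp 388.5 9404
h_raw [336.5 443.8] mid 390.1 tcp 388.5 6031
```

>>> carry_out --motion '[{"grip": 0.0, "slide": [0.0, 0.0, 0.0], "yaw": 0.0294}, {"grip": 0.0, "slide": [0.0188, 0.0544, 0.0], "yaw": 0.0}, {"grip": 0.0, "slide": [0.0188, 0.0544, 0.0], "yaw": 0.0}, {"grip": 0.0, "slide": [0.0188, 0.0544, 0.0], "yaw": 0.0}, {"grip": 0.0, "slide": [0.0188, 0.0544, 0.0], "yaw": 0.0}]'

```text
clock: 16.35
eef_pos: [0.4481, -0.0944, 0.2673]
eef_rot: [-0.0, 0.99, -0.144, -0.001]
ft_force: [0.9, 1.1, -0.6]
opening: 0.0096
gripper_force: 39.4
```

>>> carry_out --motion '[{"grip": 0.0, "slide": [0.0188, 0.0544, 0.0], "yaw": 0.0}, {"grip": 0.0, "slide": [0.0188, 0.0544, 0.0], "yaw": 0.0}, {"grip": 0.0, "slide": [0.0188, 0.0544, 0.0], "yaw": 0.0}, {"grip": 0.0, "slide": [0.0, 0.0, 0.0], "yaw": 0.0}, {"grip": 0.0, "slide": [0.0, 0.0, 0.0], "yaw": 0.0}]'

```text
clock: 16.98
eef_pos: [0.456, -0.2648, 0.2671]
eef_rot: [-0.001, 0.99, -0.144, -0.002]
ft_force: [0.3, 1.5, -1.4]
opening: 0.0096
gripper_force: 39.7
```

Run:
```python
from h import *
togo(.45685,-.26557,-16.5)
```

```text
t 16.98 p [ 0.456  -0.2648  0.2671] th -16.59 tx,ty mm [1.  0.4] yaw -0.0016 F [ 0.3  1.5 -1.4] M [ 0.    0.01 -0.08] op 0.0096 gf 39.7
```

>>> carry_out --motion '[{"grip": 0.0, "slide": [0.001, 0.0005, 0.03], "yaw": -0.0016}, {"grip": 0.0, "slide": [0.0, 0.0, 0.03], "yaw": 0.0}, {"grip": 0.0, "slide": [0.0, 0.0, 0.015], "yaw": 0.0}, {"grip": 0.0, "slide": [0.0, 0.0, 0.0], "yaw": 0.0}, {"grip": 0.0, "slide": [0.0, 0.0, 0.0], "yaw": 0.0}]'

```text
clock: 17.6
eef_pos: [0.4582, -0.2662, 0.1952]
eef_rot: [0.0, 0.99, -0.142, 0.001]
ft_force: [0.4, 0.1, -1.0]
opening: 0.0097
gripper_force: 39.8
```

Run:
```python
from h import *
togo(.45685,-.26557,-16.5)
```

```text
t 17.6 p [ 0.4582 -0.2662  0.1952] th -16.38 tx,ty mm [-1.5 -0.2] yaw 0.0021 F [ 0.4  0.1 -1. ] M [-0.06 -0.02 -0.  ] op 0.0097 gf 39.8
```

>>> carry_out --motion '[{"grip": 0.0, "slide": [-0.0012, 0.0, 0.004], "yaw": 0.002}, {"grip": 0.0, "slide": [0.0, 0.0, 0.003], "yaw": 0.0}, {"grip": 0.0, "slide": [0.0, 0.0, 0.002], "yaw": 0.0}, {"grip": 0.0, "slide": [0.0, 0.0, 0.002], "yaw": 0.0}, {"grip": 0.0, "slide": [0.0, 0.0, 0.001], "yaw": 0.0}]'

```text
clock: 18.23
eef_pos: [0.4563, -0.2658, 0.1818]
eef_rot: [-0.0, 0.99, -0.144, -0.0]
ft_force: [-0.8, 0.5, -1.2]
opening: 0.0092
gripper_force: 39.8
```

>>> carry_out --motion '[{"grip": 0.0, "slide": [0.0, 0.0, 0.001], "yaw": 0.0}]'

```text
clock: 18.35
eef_pos: [0.4564, -0.2659, 0.1809]
eef_rot: [-0.0, 0.99, -0.144, -0.0]
ft_force: [-0.2, 0.0, -1.0]
opening: 0.0086
gripper_force: 39.8
```

>>> carry_out --motion '[{"grip": 0.0, "slide": [0.0, 0.0, 0.001], "yaw": 0.0}]'

```text
clock: 18.48
eef_pos: [0.4564, -0.2659, 0.18]
eef_rot: [0.0, 0.99, -0.144, 0.0]
ft_force: [0.2, 0.4, -1.2]
opening: 0.0092
gripper_force: 39.8
```

>>> carry_out --motion '[{"grip": 0.0, "slide": [0.0, 0.0, 0.001], "yaw": 0.0}]'

```text
clock: 18.6
eef_pos: [0.4564, -0.2658, 0.179]
eef_rot: [0.0, 0.99, -0.144, 0.0]
ft_force: [0.5, -0.9, -1.3]
opening: 0.0092
gripper_force: 39.8
```

>>> carry_out --motion '[{"grip": 0.0, "slide": [0.0, 0.0, 0.0008], "yaw": 0.0}]'

```text
clock: 18.73
eef_pos: [0.4564, -0.2659, 0.1782]
eef_rot: [-0.0, 0.99, -0.144, 0.0]
ft_force: [0.5, 0.1, -0.8]
opening: 0.0092
gripper_force: 39.8
```

>>> carry_out --motion '[{"grip": 0.0, "slide": [0.0, 0.0, 0.001], "yaw": 0.0}, {"grip": 0.0, "slide": [0.0, 0.0, 0.0008], "yaw": 0.0}]'

```text
clock: 18.98
eef_pos: [0.4564, -0.2658, 0.1763]
eef_rot: [-0.0, 0.99, -0.144, -0.0]
ft_force: [-0.8, 0.7, -0.7]
opening: 0.0095
gripper_force: 39.8
```

>>> carry_out --motion '[{"grip": 0.0, "slide": [0.0, 0.0, 0.001], "yaw": 0.0}, {"grip": 0.0, "slide": [0.0, 0.0, 0.001], "yaw": 0.0}]'

```text
clock: 19.23
eef_pos: [0.4564, -0.2659, 0.1743]
eef_rot: [0.0, 0.99, -0.144, 0.0]
ft_force: [0.1, -0.2, -1.9]
opening: 0.0091
gripper_force: 39.8
```

>>> carry_out --motion '[{"grip": 0.0, "slide": [0.0, 0.0, 0.001], "yaw": 0.0}, {"grip": 0.0, "slide": [0.0, 0.0, 0.001], "yaw": 0.0}]'

```text
clock: 19.48
eef_pos: [0.4564, -0.2659, 0.1723]
eef_rot: [-0.0, 0.99, -0.144, -0.0]
ft_force: [-0.5, -0.6, -1.1]
opening: 0.0099
gripper_force: 39.8
```

>>> carry_out --motion '[{"grip": 0.0, "slide": [0.0, 0.0, 0.001], "yaw": 0.0}, {"grip": 0.0, "slide": [0.0, 0.0, 0.001], "yaw": 0.0}]'

```text
clock: 19.73
eef_pos: [0.4564, -0.2658, 0.1704]
eef_rot: [-0.0, 0.99, -0.144, 0.0]
ft_force: [1.0, 0.3, 0.0]
opening: 0.0095
gripper_force: 40.0
```

>>> carry_out --motion '[{"grip": 0.0, "slide": [0.0, 0.0, 0.001], "yaw": 0.0}, {"grip": 0.0, "slide": [0.0, 0.0, 0.001], "yaw": 0.0}]'

```text
clock: 19.98
eef_pos: [0.4566, -0.2658, 0.1687]
eef_rot: [-0.0, 0.99, -0.144, 0.0]
ft_force: [1.1, 2.7, 1.9]
opening: 0.0095
gripper_force: 40.3
```

>>> carry_out --motion '[{"grip": 0.0, "slide": [0.0, 0.0, 0.001], "yaw": 0.0}, {"grip": 0.0, "slide": [0.0, 0.0, 0.001], "yaw": 0.0}]'

```text
clock: 20.23
eef_pos: [0.4567, -0.2657, 0.1667]
eef_rot: [-0.0, 0.99, -0.144, 0.0]
ft_force: [-0.5, 2.5, 3.8]
opening: 0.0094
gripper_force: 40.4
```

>>> carry_out --motion '[{"grip": 0.0, "slide": [0.0, 0.0, 0.001], "yaw": 0.0}, {"grip": 0.0, "slide": [0.0, 0.0, 0.001], "yaw": 0.0}]'

```text
clock: 20.48
eef_pos: [0.4566, -0.2655, 0.1643]
eef_rot: [-0.0, 0.99, -0.144, 0.0]
ft_force: [1.5, 4.3, 1.3]
opening: 0.009
gripper_force: 40.2
```

>>> carry_out --motion '[{"grip": 0.0, "slide": [0.0, 0.0, 0.001], "yaw": 0.0}, {"grip": 0.0, "slide": [0.0, 0.0, 0.001], "yaw": 0.0}]'

```text
clock: 20.72
eef_pos: [0.4563, -0.2655, 0.162]
eef_rot: [-0.0, 0.99, -0.144, -0.0]
ft_force: [1.5, 3.8, 0.5]
opening: 0.0093
gripper_force: 40.1
```

>>> carry_out --motion '[{"grip": 0.0, "slide": [0.0, 0.0, 0.001], "yaw": 0.0}, {"grip": 0.0, "slide": [0.0, 0.0, 0.001], "yaw": 0.0}, {"grip": 0.0, "slide": [0.0, 0.0, 0.001], "yaw": 0.0}]'

```text
clock: 21.1
eef_pos: [0.4562, -0.2656, 0.1591]
eef_rot: [-0.0, 0.99, -0.144, -0.0]
ft_force: [0.7, 4.9, 0.6]
opening: 0.0091
gripper_force: 40.1
```

>>> carry_out --motion '[{"grip": 0.0, "slide": [0.0, 0.0, 0.001], "yaw": 0.0}, {"grip": 0.0, "slide": [0.0, 0.0, 0.001], "yaw": 0.0}, {"grip": 0.0, "slide": [0.0, 0.0, 0.001], "yaw": 0.0}]'

```text
clock: 21.48
eef_pos: [0.4563, -0.2658, 0.1563]
eef_rot: [-0.0, 0.99, -0.144, -0.0]
ft_force: [0.9, 4.9, 0.6]
opening: 0.0092
gripper_force: 40.1
```

>>> carry_out --motion '[{"grip": 0.0, "slide": [0.0005, 0.0, 0.001], "yaw": 0.0}, {"grip": 0.0, "slide": [0.0, 0.0, 0.001], "yaw": 0.0}, {"grip": 0.0, "slide": [0.0, 0.0, 0.001], "yaw": 0.0}, {"grip": 0.0, "slide": [0.0, 0.0, 0.001], "yaw": 0.0}]'

```text
clock: 21.98
eef_pos: [0.4568, -0.2659, 0.1523]
eef_rot: [-0.0, 0.99, -0.144, -0.0]
ft_force: [1.9, 4.8, 1.2]
opening: 0.0091
gripper_force: 40.1
```

>>> carry_out --motion '[{"grip": 0.0, "slide": [0.0, 0.0, 0.0008], "yaw": 0.0}, {"grip": 0.0, "slide": [0.0, 0.0, 0.0007], "yaw": 0.0}]'

```text
clock: 22.22
eef_pos: [0.4569, -0.2659, 0.1508]
eef_rot: [-0.0, 0.99, -0.144, -0.0]
ft_force: [1.0, 4.7, 1.2]
opening: 0.009
gripper_force: 40.1
```

>>> carry_out --motion '[{"grip": 0.0, "slide": [0.0, 0.0, 0.0007], "yaw": 0.0}]'

```text
clock: 22.35
eef_pos: [0.4569, -0.2659, 0.1501]
eef_rot: [-0.0, 0.99, -0.144, -0.0]
ft_force: [2.6, 5.1, 1.9]
opening: 0.0096
gripper_force: 40.0
```

>>> carry_out --motion '[{"grip": 0.0, "slide": [0.0, 0.0, 0.0007], "yaw": 0.0}]'

```text
clock: 22.48
eef_pos: [0.4569, -0.2659, 0.1494]
eef_rot: [-0.0, 0.99, -0.144, -0.0]
ft_force: [0.5, 4.4, -0.1]
opening: 0.0097
gripper_force: 40.1
```

>>> carry_out --motion '[{"grip": 0.0, "slide": [0.0, 0.0, 0.0007], "yaw": 0.0}]'

```text
clock: 22.6
eef_pos: [0.4569, -0.2659, 0.1487]
eef_rot: [-0.0, 0.99, -0.144, -0.0]
ft_force: [1.2, 4.9, 1.5]
opening: 0.009
gripper_force: 40.1
```

>>> carry_out --motion '[{"grip": 0.0, "slide": [0.0, 0.0, 0.0007], "yaw": 0.0}]'

```text
clock: 22.72
eef_pos: [0.4569, -0.2659, 0.1481]
eef_rot: [-0.0, 0.99, -0.144, -0.0]
ft_force: [-0.0, 5.5, 2.9]
opening: 0.0092
gripper_force: 40.5
```

>>> carry_out --motion '[{"grip": 0.0, "slide": [0.0, 0.0, 0.0007], "yaw": 0.0}]'

```text
clock: 22.85
eef_pos: [0.4569, -0.2659, 0.1478]
eef_rot: [-0.0, 0.99, -0.144, -0.0]
ft_force: [-1.1, 5.6, 5.0]
opening: 0.0093
gripper_force: 40.8
```

>>> carry_out --motion '[{"grip": 0.0, "slide": [0.0, 0.0, 0.0007], "yaw": 0.0}]'

```text
clock: 22.98
eef_pos: [0.4569, -0.266, 0.1476]
eef_rot: [-0.0, 0.99, -0.144, -0.0]
ft_force: [-3.2, 7.9, 12.9]
opening: 0.0096
gripper_force: 41.7
```

>>> carry_out --motion '[{"grip": 0.0, "slide": [0.0, 0.0, 0.0006], "yaw": 0.0}, {"grip": 0.0, "slide": [0.0, 0.0, -0.0012], "yaw": 0.0}, {"grip": 0.0, "slide": [0.0, 0.0, 0.0], "yaw": 0.0}]'

```text
clock: 23.35
eef_pos: [0.4569, -0.2659, 0.1479]
eef_rot: [-0.0, 0.99, -0.144, 0.0]
ft_force: [0.3, 5.8, 5.5]
opening: 0.0095
gripper_force: 40.7
```

>>> carry_out --motion '[{"grip": 0.02, "slide": [0.0, 0.0, 0.0], "yaw": 0.0}, {"grip": 0.02, "slide": [0.0, 0.0, 0.0], "yaw": 0.0}, {"grip": 0.02, "slide": [0.0, 0.0, 0.0], "yaw": 0.0}]'

```text
clock: 23.72
eef_pos: [0.4568, -0.2665, 0.1473]
eef_rot: [0.0, 0.99, -0.144, 0.0]
ft_force: [-0.3, -0.4, -0.4]
opening: 0.0199
gripper_force: 0.0
```

>>> carry_out --motion '[{"grip": 0.02, "slide": [0.0, 0.0, -0.015], "yaw": 0.0}, {"grip": 0.02, "slide": [0.0, 0.0, -0.035], "yaw": 0.0}, {"grip": 0.02, "slide": [0.0, 0.0, -0.045], "yaw": 0.0}, {"grip": 0.02, "slide": [-0.05, 0.0, 0.0], "yaw": 0.0}, {"grip": 0.02, "slide": [-0.02, -0.055, 0.0], "yaw": 0.0}]'

```text
clock: 24.35
eef_pos: [0.4041, -0.1953, 0.2442]
eef_rot: [0.001, 0.989, -0.147, 0.001]
ft_force: [1.5, 1.4, 0.4]
opening: 0.0202
gripper_force: 0.0
```

>>> carry_out --motion '[{"grip": 0.02, "slide": [-0.02, -0.055, 0.0], "yaw": 0.0}, {"grip": 0.02, "slide": [-0.01, -0.058, 0.0], "yaw": 0.0}, {"grip": 0.02, "slide": [0.0, -0.06, 0.0], "yaw": 0.0}, {"grip": 0.02, "slide": [0.0, -0.06, 0.0], "yaw": 0.0}, {"grip": 0.02, "slide": [0.0, -0.06, 0.0], "yaw": 0.0}]'

```text
clock: 24.98
eef_pos: [0.4607, 0.098, 0.2439]
eef_rot: [-0.0, 0.99, -0.144, 0.001]
ft_force: [1.7, -1.1, -0.5]
opening: 0.0201
gripper_force: 0.0
```

Run:
```python
from h import *
togo(.4,.1,-16.5)
b=r.grab_frame('top')[171:246,238:338]; a=r.grab_frame('side')[145:220,250:325]
cv2.imwrite('pics/i.png',np.hstack([cv2.resize(x,None,fx=4.5,fy=4.5,interpolation=cv2.INTER_CUBIC) for x in(b,a)]))
```

```text
t 24.98 p [0.4607 0.098  0.2439] th -16.52 tx,ty mm [-58.7  15.3] yaw -0.0003 F [ 1.7 -1.1 -0.5] M [-0.01 -0.04 -0.05] op 0.0201 gf 0.0
```

View pics/i.png

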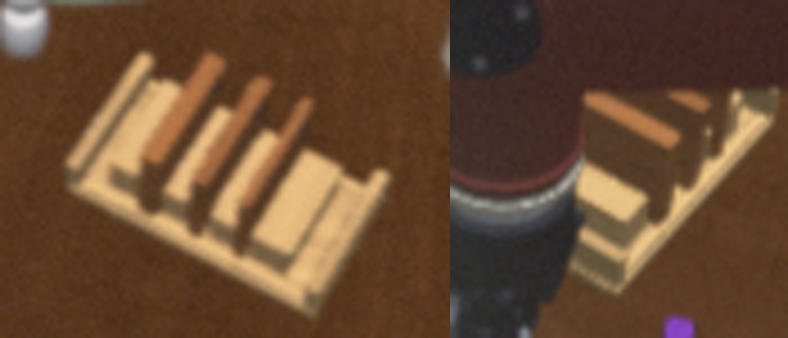

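The picture shows all three boards upright and level. In the top view their ends run thick (212,58)→(152,158), middle (263,80)→(202,182) and thin (306,102)→(247,205). One last check of centring, then I'll hand in.

Run:
```python
from h import *
a=np.radians(-16.5); ex=np.array([np.cos(a),np.sin(a)]);ey=np.array([-ex[1],ex[0]]); m0=np.array([467.5,-226.8])
def q(u,v,z=.108): p=atz('top',(u+.5)/4.5-.5+238,(v+.5)/4.5-.5+171,z)[:2]*1000-m0; return np.round([p@ex,p@ey],1)
for n,A,B in(('thick',(212,57),(153,159)),('mid',(263,79),(202,183)),('thin',(306,101),(247,206))): print(n,q(*A),q(*B),(q(*A)+q(*B))/2)
print('flat z.05',q(258,242,.05),q(288,268,.05),q(305,153,.05),q(342,168,.05))
print(r.job_done())
```

```text
thick [53. 45.] [-51.1  39.9] [ 0.95 42.45]
mid [55.2  0.7] [-50.6  -2.5] [ 2.3 -0.9]
thin [ 54.2 -37.5] [-50.9 -41.4] [  1.65 -39.45]
flat z.05 [-45.1 -52.3] [-53.4 -82.9] [ 44.4 -47.4] [ 47. -79.]
the job is handed in; nothing more can be done
None
```

Both boards are in their own slots, upright, pressed down to the slot floor and let go; by camera each is centred to within about 2 mm, and the job was handed in at about 25 s (its verdict was not shown).

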